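# Load the conditioning chamber and lock its tray

### The arm

A 7-joint arm with a two-finger parallel gripper is mounted at the origin on the work surface; the furniture and walls round the work are solid. World frame = base frame: x ahead of the robot, y to its left, z up, the work surface at z = 0. Lengths are in m, angles in degrees, forces in N, time in s.
With the tool pointing down it reaches from about 0.425 to 1.025 m from the base axis. Payload 9.4 kg.
Tool frame: the origin (TCP) lies on the centre line of the jaws, within the pads' length; the fingertips stand 22 mm ahead of it and the grasp point (between the pads) lies 3 mm ahead of it; y points along the fingers, z is the direction in which the jaws open and shut, and the axes are right-handed (so a half turn about y gives the same grasp; the last joint's range is limited). The gripper opens to 85 mm and grips with 20 to 120 N. Pads are 22 mm wide; open, the fingers measure 114 mm over their backs; the gripper's body (76 mm by 85 mm) begins 54 mm behind the grasp point. The pads swing forward as they close: fully open they stand 13 mm farther back than shut.
Start: joints at [64.704, 34.337, -0.143, 91.639, 0.103, 54.024, -4.572], TCP at [0.259, -0.677, 0.213] pointing down, gripper open.
Joint ranges: [-147.43, 147.43], [-19.82, 112.94], [-74.19, 73.91], [6.32, 146.72], [-59.91, 239.91], [6.04, 106.73], [-150.56, 150.56]. Speed limits (degrees/s): [127.2, 127.2, 172.46, 172.46, 180, 180, 180].

### API

Orientations are given as [roll, pitch, yaw] about the fixed x, y, z axes, in that order (R = Rz(yaw) Ry(pitch) Rx(roll)).
In Python, from rig import robot gives the robot as it stands.
- The arm moves only by the tool send_rows, never from a script. Its argument "increments" is a list of rows, each an object of numbers: "x", "y", "z": the shift along the tool's x, y, z in m; "ax", "ay", "az": the turn, a rotation vector about the tool's x, y, z in rad; "claw": the closure, from -1 (fully open) to 1 (shut). In form: [{"x": .., "y": .., "z": .., "ax": .., "ay": .., "az": .., "claw": ..}, ...]. A call has 1 to 20 rows; each row is the pose to reach, as a shift and turn from the pose commanded when the call began, along the tool's axes at that moment; what a row does not reach only later rows make up. A row lasts 1/12 s, in which the tool goes at most 41.7 mm and 7.16 degrees, less where a joint would pass 70% of its speed; a pose out of reach is approached as far as the arm can. A call with a gripper value outside its range is refused whole. The fingers move at their own pace and stop on an object; "force" is the grip in N (left out, the last holds). Time passes only in rows, so rows that repeat a pose let the fingers close. It gives the time, the measured TCP pose, the force and the opening at its end, in the units of the state.
- robot.get_obs(): the state, without advancing time (a new reading comes with each control period).
- robot.capture(name): name is "scene" or "top" or "wrist"; returns (picture, depth): 400x640x3 uint8, blue, green, red; 400x640 float32, m along the optical axis (not along the pixel's ray), 0 where there is no reading.
- robot.camera_params(name): a dict with "fx", "fy", "cx", "cy" (pixels), "pose" (4x4, takes a point from camera to world coordinates). Camera axes: x right, y down, z forward; pixel columns grow to the right and rows downward; lengths in m; the calibration is good to about 2 mm. A picture is of the moment at which its call begins: read the wrist's pose just before it. camera_params takes no time and is no camera call; for the wrist camera it gives the pose at the moment of the call.
- robot.sign_off(): hands the job in, once; it reports no verdict.
The state is a dict: "clock": time; "joint_positions": joint angles; "qd": joint speeds; "tau": joint torques, N m; "tool_pos": TCP position; "tcp_rot": TCP orientation; "ft_force": force on the tool from outside, world axes, zero at the start; "ft_torque": the same for the moment, N m; "opening": finger opening in m.
Only numpy, scipy, OpenCV 4.12 (cv2) and the standard library are available. Lean on these libraries where they do the work, as an engineer would, in place of code of your own. Each camera call takes 0.05 s, during which the arm holds its last target. There are 200 camera calls.

### The job

Slide the loaded tray by its handle along the worktop into the mouth of the white conditioning chamber until it is fully home, its front flush with the chamber's face, with the jar and the beaker still standing on it. Then turn the catch knob on the chamber's roof until its pointed end faces the raised mark, so that the catch lies across the tray's front. Leave the timer, the tape roll and the dark-capped jar where they are.

Things in the scene. Friction and masses are not known exactly. Their poses are not given: they have to be found in the camera images.
- chamber: White box-shaped conditioning chamber fixed on the worktop, 185 mm wide (y = -80 to +105 mm), 165 mm deep (x), 160 mm high. Origin: on the worktop, middle of its mouth, in the plane of its front face; x points into the chamber (the way the tray goes in), y to its left, z up. Mouth 130 mm wide (y = -65 to 65), flared to 154 over the first 12 mm, 140 mm high, no sill; back stop at x = 152 mm.
- canopy_edge (a point): Middle of the lower front edge of the chamber's roof (chamber x = -55 mm, z = 140 mm). The roof (z = 140 to 160 mm) projects 55 mm before the face as a canopy, so an upright gripper cannot follow the handle to the end: tilt it 35 to 45 degrees, fingers pointing into the chamber and down.
- tray: Open aluminium tray on the worktop, 150 mm long (x), 124 mm wide (y), rim 25 mm high, front wall 36 mm high, walls and floor 4 mm thick, 0.35 kg. Origin: centre of its underside; x points from the handle end to the end that enters the chamber first; z up.
- tray_front (a point): Centre of the outside of the tray's front wall (tray x = -75 mm, z = 18 mm). Fully home it lies in the plane of the chamber's face (chamber x about 0 to +2 mm).
- tray_handle (a point): Grip point in the middle of the tray's black handle (tray x = -121.5, y = 0, z = 47 mm). A bar 16 mm wide (tray y), 22 mm thick, 52 mm long, leaning 40 degrees from vertical (top away from the tray), on a short neck; it reaches to tray x = -147 mm, z = 72 mm. Grip it across its 16 mm width (fingers close along tray y), tool leaning with it. Axes as the tray's.
- jar: Cream powder jar with cap, 67 mm across, 118 mm high, standing on the far half of the tray's floor. Origin: centre of its underside, z up.
- beaker: Small glass beaker, 58 mm across, 70 mm high, standing on the handle half of the tray's floor. Origin: centre of its underside, z up.
- catch (a joint): Angle of the catch knob, rad: 0 when its pointed end points straight out of the chamber's front (chamber -x), growing counterclockwise seen from above; 1.571 when it faces the raised mark. Stops at -0.2 and 1.9; stays where left. On the same shaft a steel flag, 55 mm long, z = 18 to 34 mm, points the same way; at 1.571 it lies across the tray's front, 11 mm before the face. Starts at 0.1 to 0.3.
- knob_grip (a point): Point on the knob's vertical axis (chamber x = -14, y = 95 mm) at the height to grip, 192.5 mm above the worktop. The black knob is a bar 12 mm wide, 28 mm high (z = 171.5 to 199.5 mm), 46 mm long, its pointed end 26 mm from the axis, on a hub 32 mm across; pads close across the 12 mm width. The roof lies 32 mm below this point.
- mark (a point): Raised dark steel mark on the roof, a bar 20 x 7 x 4 mm, 51 mm from the knob's axis towards chamber -y (chamber x = -14 mm, y = 44 mm); this point is on its top.
- timer: Bystander: white bench timer, 62 x 62 x 18 mm, lying flat. Origin: centre of its underside.
- tape: Bystander: roll of tan tape, 86 mm across, 24 mm high, lying flat. Origin: centre of its underside.
- dark_jar: Bystander: jar with dark cap, 70 mm across, 142 mm high. Origin: centre of its underside.
Not all that is in view belongs to the job. Leave any pink or yellow look-alike of the beaker alone.

How it is judged:
By the outcome, as a careful person would: the job done as asked, in the order asked, and still so for the second after the job is handed in, with the robot touching nothing.
It also fails if it takes over 54 s, if anything falls off the work surface, if the arm or the gripper's body presses on something with over 40 N, if the wrist force passes 120 N, or if a joint passes its speed limit or range.

## Working session

There is one attempt and no reset: what is moved stays moved. The work goes in short steps, Python scripts to look and compute and a tool call to move; the robot and the scene stay as the last step left them, time stands still between calls to the robot, and variables do not carry over. Pictures are saved under pics/ and viewed, about 8 in all and at most 12, crops included, and the job is handed in when it is done.

Besides the shell and the picture viewer there is one more tool, called after "Request:" as name(argument=value, ...) on one line, values as JSON. send_rows: Moves the arm, as the interface text tells. Its arguments: {"type":"object","properties":{"increments":{"type":"array","items":{"type":"object","properties":{"x":{"type":"number"},"y":{"type":"number"},"z":{"type":"number"},"ax":{"type":"number"},"ay":{"type":"number"},"az":{"type":"number"},"claw":{"type":"number"}}}},"force":{"type":"number"}},"required":["increments"]}

```bash
mkdir -p pics; ls; python3 - <<'E'
from rig import robot
import cv2,numpy as np
o=robot.get_obs()
for k in o: print(k,np.round(o[k],4).tolist())
for n in ["scene","top"]:
    p,d=robot.capture(n); cv2.imwrite(f"pics/{n}1.png",p); np.save(f"pics/{n}1.npy",d)
    c=robot.camera_params(n); print(n,c["fx"],c["cx"],c["cy"],np.round(c["pose"],4).tolist())
E
```

```text
pics
clock 0.0
joint_positions [64.7046, 34.3844, -0.145, 91.6811, 0.1023, 54.0231, -4.5707]
qd [0.0183, -0.0325, -0.0182, -0.0476, 0.0661, 0.1129, -0.0312]
tau [-0.0006, -77.6452, 1.5647, -25.8008, 0.0124, 0.009, 0.0]
tool_pos [0.2584, -0.6768, 0.2126]
tcp_rot [-90.0881, -0.0079, -159.0954]
ft_force [0.5092, 0.5681, 0.9212]
ft_torque [-0.0013, 0.003, 0.013]
opening 0.0855
scene 433.4201321984773 311.53705039970146 197.65291809893222 [[-0.5687, -0.6554, 0.4969, -0.0597], [-0.8223, 0.4407, -0.3599, 0.3838], [0.0169, -0.6133, -0.7896, 0.9925], [0.0, 0.0, 0.0, 1.0]]
top 373.37178822537294 320.1910858773487 202.47610960871543 [[-0.0097, -0.9881, 0.1538, 0.369], [-0.9995, 0.014, 0.0268, -0.0419], [-0.0287, -0.1535, -0.9877, 0.9665], [0.0, 0.0, 0.0, 1.0]]
```

View pics/scene1.png

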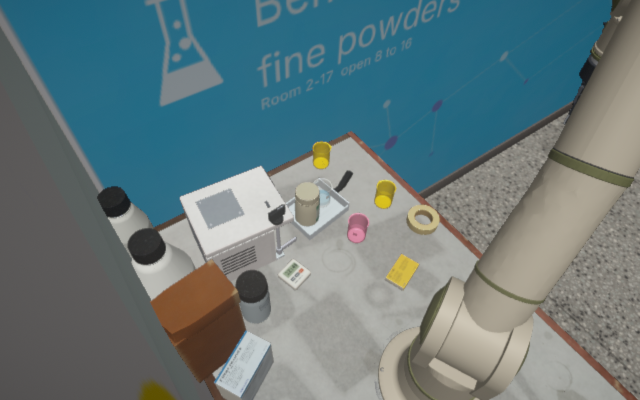

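View pics/top1.png

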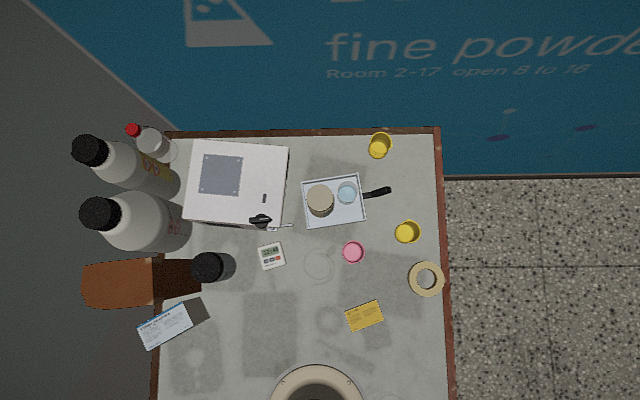

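The scene picture shows the chamber at (240,220), the tray with jar and beaker at (315,205), and its black handle at (345,181). In the top picture, the handle is at (377,192), the knob at (260,220) and the mark at (264,198).

Look-alikes:
- **Beaker:** the real one is the clear glass at top (347,193). The yellow cups at (380,145) and (406,232) and the pink one at (353,252) are not it.
- **Jar:** the cream one is at (320,200). The dark-capped one at (208,267) is a bystander.
- **Knob:** the black bar on the roof, not the bottle caps.

Next, an enlarged crop.

```bash
cat > h.py <<'E'
import numpy as np,cv2
from rig import robot
from scipy.spatial.transform import Rotation as R
def pix(c,u,v,z):
    """ray through pixel meets plane z"""
    P=np.array(c["pose"]); r=P[:3,:3]@[(u-c["cx"])/c["fx"],(v-c["cy"])/c["fy"],1]
    return P[:3,3]+r*(z-P[2,3])/r[2]
def proj(c,p):
    P=np.array(c["pose"]); q=P[:3,:3].T@(np.array(p)-P[:3,3]); return np.array([c["fx"]*q[0]/q[2]+c["cx"],c["fy"]*q[1]/q[2]+c["cy"]])
def cloud(c,d):
    v,u=np.indices(d.shape); q=np.stack([(u-c["cx"])/c["fx"]*d,(v-c["cy"])/c["fy"]*d,d],-1)
    P=np.array(c["pose"]); return q@P[:3,:3].T+P[:3,3]
def tri(obs):
    """least-squares meeting of rays: obs list of (c,u,v)"""
    A=np.zeros((3,3));b=np.zeros(3)
    for c,u,v in obs:
        P=np.array(c["pose"]); r=P[:3,:3]@[(u-c["cx"])/c["fx"],(v-c["cy"])/c["fy"],1]; r/=np.linalg.norm(r)
        M=np.eye(3)-np.outer(r,r); A+=M; b+=M@P[:3,3]
    return np.linalg.solve(A,b)
E
python3 - <<'E'
from h import *
p=cv2.imread("pics/top1.png")[125:260,175:405]
cv2.imwrite("pics/c1.png",cv2.resize(p,None,fx=3.4,fy=3.4,interpolation=cv2.INTER_CUBIC))
p=cv2.imread("pics/scene1.png")[140:290,170:370]
cv2.imwrite("pics/c2.png",cv2.resize(p,None,fx=4,fy=4,interpolation=cv2.INTER_CUBIC))
c=robot.camera_params("top"); d=np.load("pics/top1.npy"); X=cloud(c,d)
for u,v in [(240,210),(205,150),(280,150),(260,220),(264,198),(320,200),(375,192),(385,189),(302,200),(330,240),(365,200)]: print(u,v,np.round(X[v,u],4))
E
```

```text
240 210 [0.4805 0.1563 0.1593]
205 150 [0.6173 0.238  0.1625]
280 150 [0.6144 0.0688 0.1618]
260 220 [0.4537 0.1047 0.1968]
264 198 [0.5058 0.1031 0.1629]
320 200 [ 0.5064 -0.0185  0.1214]
375 192 [ 0.5373 -0.1543  0.0436]
385 189 [ 0.5394 -0.1754  0.0707]
302 200 [ 0.5269  0.0322 -0.0011]
330 240 [ 0.4211 -0.04    0.0026]
365 200 [ 5.245e-01 -1.329e-01 -5.000e-04]
```

View pics/c1.png

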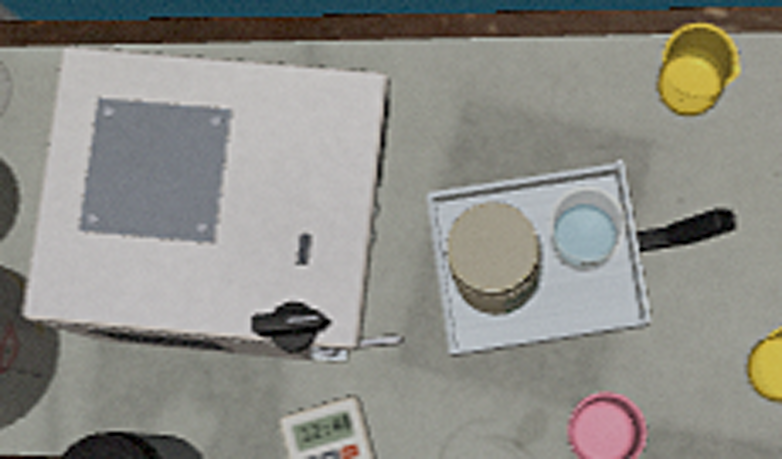

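View pics/c2.png

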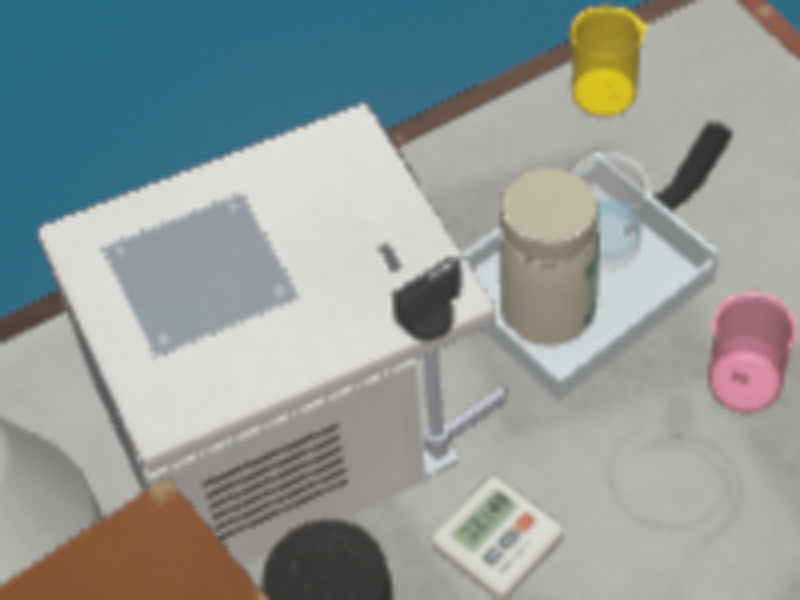

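The crops show clear corners for the roof, tray rim, handle, knob and mark. I'll triangulate them from both views and fit the known outlines.

```bash
cat > m.py <<'E'
from h import *
from scipy.optimize import least_squares
T,S=robot.camera_params("top"),robot.camera_params("scene")
t=lambda u,v:(T,u/3.4+175-.35,v/3.4+125-.35)
s=lambda u,v:(S,u/4+170-.4,v/4+140-.4)
ch=[((165,-80,160),t(63,47),s(38,230)),((-55,-80,160),t(387,75),s(365,103)),((-55,105,160),t(358,348),s(493,310)),((165,105,160),t(22,318),s(147,460)),((-14,44,164),t(304,249),s(390,257))]
tr=[((75,-62,25),t(429,193)),((-75,-62,36),t(622,160),s(598,155)),((-75,62,36),t(650,325),s(714,262)),((75,62,25),t(452,354),s(560,393))]
def fit(pts,x0):
    def f(p):
        r=[]
        for m,*ob in pts:
            c,sn=np.cos(p[2]),np.sin(p[2]); m=np.array(m)/1e3
            w=[p[0]+c*m[0]-sn*m[1],p[1]+sn*m[0]+c*m[1],m[2]]
            for k,u,v in ob: r+=list(proj(k,w)-[u,v])
        return np.array(r)
    q=least_squares(f,x0,loss="soft_l1"); return q.x,f(q.x)
for n,pts,x0 in (("chamber",ch,(.5,.06,1.5)),("tray",tr,(.5,-.05,1.5))):
    p,r=fit(pts,x0); print(n,np.round(p,4),"yaw",round(np.degrees(p[2]),2)); print(np.round(r,1).tolist())
    print([np.round(tri(x[1:]),4).tolist() for x in pts if len(x)>2])
print("handle top",tri([t(733,217),s(715,128)]),"knob tip",tri([t(330,323),s(461,265)]),"knob tail",tri([t(253,322),s(396,296)]))
E
python3 m.py
```

```text
chamber [0.5506 0.1127 1.4703] yaw 84.24
[-0.8, -0.4, -0.2, -0.7, 0.0, -1.0, 0.7, -0.7, -0.3, 0.6, 1.9, -0.8, -0.7, 0.6, -0.5, 0.4, -0.2, 0.2, 0.6, -0.3]
[[0.6471, 0.2686, 0.1564], [0.6239, 0.0512, 0.1582], [0.4437, 0.0701, 0.1535], [0.464, 0.2862, 0.1587], [0.5068, 0.1037, 0.1614]]
tray [ 0.5192 -0.0468  1.7029] yaw 97.57
[-1.0, 0.2, 0.1, 0.5, 0.2, -0.8, -0.3, -0.1, 1.6, -2.0, -1.3, 0.4, -0.1, -2.3]
[[0.593, -0.1136, 0.0296], [0.4703, -0.1299, 0.0225], [0.4502, 0.0172, 0.0085]]
handle top [ 0.546078   -0.18783862  0.05571925] knob tip [0.45614761 0.08248482 0.19313754] knob tail [0.45560112 0.12767612 0.19906047]
```

```bash
cat >> h.py <<'E'
def tool(yawx,tilt,flip=0):
    """tool R: approach dir leans 'tilt' deg towards heading yawx (deg), jaws along heading's -y"""
    return (R.from_euler("xyz",[-90,0,yawx-180],degrees=True)*R.from_rotvec([0,0,np.radians(tilt)])).as_matrix()
def cur():
    o=robot.get_obs(); return np.array(o["tool_pos"]),R.from_euler("xyz",o["tcp_rot"],degrees=True).as_matrix(),o
def row(p1,R1,p0=None,R0=None):
    if p0 is None: p0,R0,_=cur()
    return np.round(R0.T@(np.array(p1)-p0),4).tolist(),np.round(R.from_matrix(R0.T@R1).as_rotvec(),4).tolist()
E
python3 - <<'E'
from h import *
R1=tool(97.57,40); g=np.array([.5355,-.167,.047]); print(R1.round(3))
p0,R0,_=cur(); print(row(g-.12*R1[:,1],R1,np.array([.259,-.677,.213]),R0))
c=robot.camera_params("top");d=np.load("pics/top1.npy");X=cloud(c,d)
for u,v in [(380,152),(372,140),(390,140),(406,240),(397,228),(418,230)]: print(X[v,u].round(3))
E
```

```text
[[ 0.101 -0.085  0.991]
 [-0.759  0.637  0.132]
 [-0.643 -0.766  0.   ]]
([-0.4225, 0.0744, -0.3026], [-0.4646, -1.2803, 0.5884])
[ 0.634 -0.167  0.067]
[ 0.674 -0.152  0.038]
[ 0.664 -0.193  0.067]
[ 0.418 -0.23   0.022]
[ 0.447 -0.207  0.035]
[ 0.44  -0.254  0.055]
```

Request:
send_rows(increments=[{"x": -0.42, "y": 0.074, "z": -0.303, "ax": -0.465, "ay": -1.28, "az": 0.588, "claw": 0}, {"x": -0.42, "y": 0.074, "z": -0.303, "ax": -0.465, "ay": -1.28, "az": 0.588, "claw": 0}, {"x": -0.42, "y": 0.074, "z": -0.303, "ax": -0.465, "ay": -1.28, "az": 0.588, "claw": 0}, {"x": -0.42, "y": 0.074, "z": -0.303, "ax": -0.465, "ay": -1.28, "az": 0.588, "claw": 0}, {"x": -0.42, "y": 0.074, "z": -0.303, "ax": -0.465, "ay": -1.28, "az": 0.588, "claw": 0}, {"x": -0.42, "y": 0.074, "z": -0.303, "ax": -0.465, "ay": -1.28, "az": 0.588, "claw": 0}, {"x": -0.42, "y": 0.074, "z": -0.303, "ax": -0.465, "ay": -1.28, "az": 0.588, "claw": 0}, {"x": -0.42, "y": 0.074, "z": -0.303, "ax": -0.465, "ay": -1.28, "az": 0.588, "claw": 0}, {"x": -0.42, "y": 0.074, "z": -0.303, "ax": -0.465, "ay": -1.28, "az": 0.588, "claw": 0}, {"x": -0.42, "y": 0.074, "z": -0.303, "ax": -0.465, "ay": -1.28, "az": 0.588, "claw": 0}, {"x": -0.42, "y": 0.074, "z": -0.303, "ax": -0.465, "ay": -1.28, "az": 0.588, "claw": 0}, {"x": -0.42, "y": 0.074, "z": -0.303, "ax": -0.465, "ay": -1.28, "az": 0.588, "claw": 0}, {"x": -0.42, "y": 0.074, "z": -0.303, "ax": -0.465, "ay": -1.28, "az": 0.588, "claw": 0}, {"x": -0.42, "y": 0.074, "z": -0.303, "ax": -0.465, "ay": -1.28, "az": 0.588, "claw": 0}, {"x": -0.42, "y": 0.074, "z": -0.303, "ax": -0.465, "ay": -1.28, "az": 0.588, "claw": 0}, {"x": -0.42, "y": 0.074, "z": -0.303, "ax": -0.465, "ay": -1.28, "az": 0.588, "claw": 0}, {"x": -0.42, "y": 0.074, "z": -0.303, "ax": -0.465, "ay": -1.28, "az": 0.588, "claw": 0}, {"x": -0.42, "y": 0.074, "z": -0.303, "ax": -0.465, "ay": -1.28, "az": 0.588, "claw": 0}])

```text
clock: 1.6
tool_pos: [0.5423, -0.246, 0.1395]
tcp_rot: [-90.0, 39.9, -82.6]
ft_force: [0.3, 0.6, -1.2]
opening: 0.0426
```

```bash
python3 - <<'E'
from h import *
p0,R0,o=cur(); print(np.round(o["joint_positions"],1),p0,o["tcp_rot"])
c=robot.camera_params("wrist"); p,d=robot.capture("wrist")
np.save("pics/w1.npy",d); print(c["fx"],c["cx"],c["cy"],np.round(c["pose"],4).tolist())
g=np.array([.5355,-.167,.047]); print(proj(c,g))
cv2.imwrite("pics/w1.png",p)
E
```

```text
[ 55.1  48.8 -35.2  94.5  -7.8  65.9  36.9] [ 0.54226384 -0.24600429  0.13951127] [-90.04543883  39.85150713 -82.60034192]
313.40851343214416 318.3814797776194 195.91047460962147 [[0.9918, 0.1172, -0.0519, 0.5492], [0.1281, -0.9103, 0.3937, -0.2938], [-0.0011, -0.3971, -0.9178, 0.3076], [0.0, 0.0, 0.0, 1.0]]
[321.63544871 181.22018241]
```

View pics/w1.png

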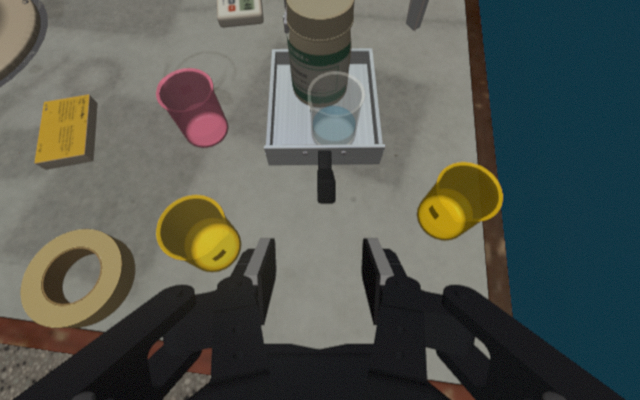

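The wrist view shows the black handle, its top face at (326,190) and its neck at (325,155). The front-wall corners are at (266,150) and (383,147). The clear beaker and cream jar are on the tray. Now I'll refine the tray fit with this view.

```bash
cat > m2.py <<'E'
from m import *
W=robot.camera_params("wrist")
tr2=tr+[((-75,62,36),(W,266,149)),((-75,-62,36),(W,383.5,147)),((75,62,25),(W,276,49)),((75,-62,25),(W,373,49))]
p,r=fit(tr2,(.52,-.047,1.7)); print("tray2",p.round(4),np.degrees(p[2]),r[-8:].round(1))
d=np.load("pics/w1.npy"); X=cloud(W,d); im=cv2.imread("pics/w1.png")
m=np.zeros(d.shape,bool); m[150:204,312:340]=True; m&=(im.max(2)<70)&(X[...,2]>.02)&(X[...,2]<.09)
Q=X[m]; print(len(Q),[(z,Q[abs(Q[:,2]-z)<.005].mean(0).round(4).tolist(),np.ptp(Q[abs(Q[:,2]-z)<.005][:,0]).round(4)) for z in (.04,.05,.06,.07) if (abs(Q[:,2]-z)<.005).any()])
E
python3 m2.py | tail -2
```

```text
tray2 [ 0.5223 -0.0489  1.7004] 97.42557224288528 [-3.9 -1.6  1.1  0.3 -3.9 -0.8 -0.5 -0.9]
821 [(0.04, [0.5364, -0.15, 0.0397], np.float64(0.0141)), (0.05, [0.5377, -0.1584, 0.0497], np.float64(0.0135)), (0.06, [0.5412, -0.1834, 0.0612], np.float64(0.017)), (0.07, [0.5406, -0.1789, 0.068], np.float64(0.0144))]
```

```bash
python3 - <<'E'
from h import *
p0,R0,o=cur(); print(p0,o["tcp_rot"],np.round(o["qd"],1),o["clock"])
R1=tool(97.4,40); g=np.array([.538,-.169,.047])
for k in (.12,.003): print(row(g-k*R1[:,1],R1))
E
```

```text
[ 0.54235162 -0.24581476  0.13961875] [-90.03152767  39.86017035 -82.57819309] [-0.2  0.1 -0.4  0.  -0.2  0.  -0. ] 1.65
([0.0008, 0.0003, 0.0056], [0.0008, 0.0003, 0.0024])
([0.0005, 0.1173, 0.0057], [0.0008, 0.0003, 0.0024])
```

Request:
send_rows(increments=[{"x": 0.001, "y": 0.0, "z": 0.0057, "az": 0.002, "claw": 0}, {"x": 0.001, "y": 0.03, "z": 0.0057, "az": 0.002, "claw": 0}, {"x": 0.001, "y": 0.06, "z": 0.0057, "az": 0.002, "claw": 0}, {"x": 0.001, "y": 0.085, "z": 0.0057, "az": 0.002, "claw": 0}, {"x": 0.001, "y": 0.105, "z": 0.0057, "az": 0.002, "claw": 0}, {"x": 0.001, "y": 0.117, "z": 0.0057, "az": 0.002, "claw": 0}, {"x": 0.001, "y": 0.117, "z": 0.0057, "az": 0.002, "claw": 0}, {"x": 0.001, "y": 0.117, "z": 0.0057, "az": 0.002, "claw": 0}])

```text
invalid input at $.increments[0]: expected keys x, y, z, ax, ay, az, claw
```

```bash
python3 - <<'E'
from h import *
p0,R0,o=cur(); print(p0,o["tcp_rot"],o["ft_force"],o["opening"])
p,d=robot.capture("wrist"); cv2.imwrite("pics/w2.png",p)
E
```

```text
[ 0.54235162 -0.24581476  0.13961875] [-90.03152767  39.86017035 -82.57819309] [ 0.69845822 -0.49341584 -0.26726292] 0.04249528690391019
```

View pics/w2.png

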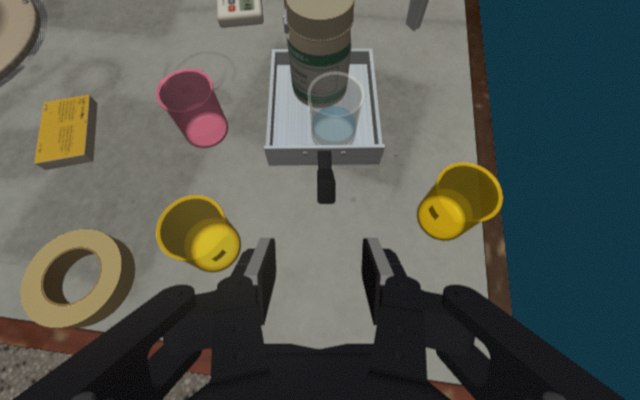

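The call was refused because every row needs all seven keys. The picture is unchanged, and that makes 6 viewed. I'll resend it, then close.

Request:
send_rows(increments=[{"x": 0.001, "y": 0.0, "z": 0.0057, "ax": 0, "ay": 0, "az": 0.002, "claw": 0}, {"x": 0.001, "y": 0.03, "z": 0.0057, "ax": 0, "ay": 0, "az": 0.002, "claw": 0}, {"x": 0.001, "y": 0.06, "z": 0.0057, "ax": 0, "ay": 0, "az": 0.002, "claw": 0}, {"x": 0.001, "y": 0.085, "z": 0.0057, "ax": 0, "ay": 0, "az": 0.002, "claw": 0}, {"x": 0.001, "y": 0.105, "z": 0.0057, "ax": 0, "ay": 0, "az": 0.002, "claw": 0}, {"x": 0.001, "y": 0.117, "z": 0.0057, "ax": 0, "ay": 0, "az": 0.002, "claw": 0}, {"x": 0.001, "y": 0.117, "z": 0.0057, "ax": 0, "ay": 0, "az": 0.002, "claw": 0}, {"x": 0.001, "y": 0.117, "z": 0.0057, "ax": 0, "ay": 0, "az": 0.002, "claw": 0}])

```text
clock: 2.37
tool_pos: [0.539, -0.1699, 0.049]
tcp_rot: [-90.0, 40.1, -82.4]
ft_force: [0.3, -0.8, 0.7]
opening: 0.0428
```

```bash
python3 - <<'E'
from h import *
p0,R0,o=cur(); print(p0,o["tcp_rot"],o["ft_force"],o["opening"])
p,d=robot.capture("wrist"); cv2.imwrite("pics/w3.png",p)
E
```

```text
[ 0.53896216 -0.16994533  0.0490326 ] [-90.03749004  40.06998884 -82.44868988] [ 0.28521137 -0.81136458  0.70967038] 0.042827879202579716
```

View pics/w3.png

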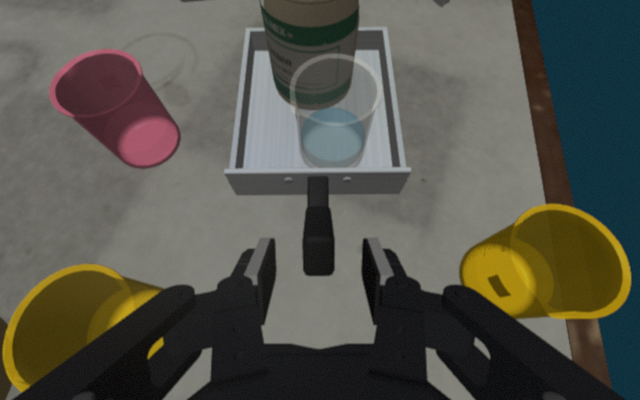

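The handle at (318,250) is centred between the pads and the wrist force is near zero, so I'll close.

Request:
send_rows(force=60, increments=[{"x": 0, "y": 0, "z": 0, "ax": 0, "ay": 0, "az": 0, "claw": 1}, {"x": 0, "y": 0, "z": 0, "ax": 0, "ay": 0, "az": 0, "claw": 1}, {"x": 0, "y": 0, "z": 0, "ax": 0, "ay": 0, "az": 0, "claw": 1}, {"x": 0, "y": 0, "z": 0, "ax": 0, "ay": 0, "az": 0, "claw": 1}, {"x": 0, "y": 0, "z": 0, "ax": 0, "ay": 0, "az": 0, "claw": 1}, {"x": 0, "y": 0, "z": 0, "ax": 0, "ay": 0, "az": 0, "claw": 1}])

```text
clock: 2.92
tool_pos: [0.5394, -0.1711, 0.0499]
tcp_rot: [-89.9, 40.0, -82.5]
ft_force: [-0.8, -3.9, 6.5]
opening: 0.0128
```

```bash
cat > path.py <<'E'
from h import *
import sys
# tray pose -> TCP; chamber frame C
C=np.array([.5506,.1127]); cy=84.24
def tcp(cx,cyy,yaw,off=.0):
    a=np.radians(cy); Rc=np.array([[np.cos(a),-np.sin(a)],[np.sin(a),np.cos(a)]])
    o=C+Rc@[cx,cyy]; b=np.radians(yaw); return o-.1215*np.array([np.cos(b),np.sin(b)])
E
python3 - <<'E'
from path import *
p0,R0,o=cur(); print(p0,o["tcp_rot"],o["ft_force"],o["opening"])
T0=np.array([.5223,-.0489]); a=np.radians(84.24)
loc=np.array([[np.cos(a),np.sin(a)],[-np.sin(a),np.cos(a)]])@(T0-C); print("tray in chamber",loc)
rel=p0[:2]-tcp(*loc,97.4); print("grip-rel",rel)
n=12
for i in range(1,n+1):
    s=i/n; s=3*s*s-2*s**3
    yaw=97.4+(84.24-97.4)*s; cx=loc[0]+.06*s; cyv=loc[1]*(1-s)
    b=np.radians(yaw-97.4); rr=np.array([[np.cos(b),-np.sin(b)],[np.sin(b),np.cos(b)]])@rel
    xy=tcp(cx,cyv,yaw)+rr
    Rt=R.from_euler("z",yaw-97.4,degrees=True).as_matrix()@R0
    print(row([*xy,p0[2]],Rt,p0,R0))
E
```

```text
[ 0.53936426 -0.17114028  0.04986466] [-89.9243816   39.9540139  -82.45687254] [-0.81429679 -3.93266112  6.5190362 ] 0.012848222160763853
tray in chamber [-0.16362432  0.01193866]
grip-rel [ 0.00141559 -0.00175223]
([-0.0008, 0.0007, -0.0001], [0.0029, 0.0035, -0.0])
([-0.0032, 0.0026, -0.0002], [0.0109, 0.013, -0.0])
([-0.0067, 0.0056, -0.0005], [0.023, 0.0275, -0.0])
([-0.0112, 0.0094, -0.0008], [0.0382, 0.0456, -0.0001])
([-0.0163, 0.0137, -0.0011], [0.0555, 0.0662, -0.0001])
([-0.0219, 0.0183, -0.0015], [0.0737, 0.088, -0.0001])
([-0.0275, 0.023, -0.0018], [0.092, 0.1098, -0.0001])
([-0.0328, 0.0275, -0.0021], [0.1093, 0.1304, -0.0002])
([-0.0376, 0.0315, -0.0024], [0.1245, 0.1486, -0.0002])
([-0.0415, 0.0347, -0.0026], [0.1366, 0.163, -0.0002])
([-0.0441, 0.0369, -0.0027], [0.1446, 0.1726, -0.0002])
([-0.045, 0.0377, -0.0027], [0.1475, 0.1761, -0.0002])
```

Request:
send_rows(increments=[{"x": -0.001, "y": 0.0008, "z": 0, "ax": 0.003, "ay": 0.0036, "az": 0, "claw": 1}, {"x": -0.003, "y": 0.0026, "z": 0, "ax": 0.011, "ay": 0.013, "az": 0, "claw": 1}, {"x": -0.0067, "y": 0.0056, "z": -0.0005, "ax": 0.023, "ay": 0.0275, "az": 0, "claw": 1}, {"x": -0.0112, "y": 0.0094, "z": -0.0008, "ax": 0.038, "ay": 0.0455, "az": 0, "claw": 1}, {"x": -0.0163, "y": 0.0137, "z": -0.0011, "ax": 0.0555, "ay": 0.066, "az": 0, "claw": 1}, {"x": -0.0219, "y": 0.0183, "z": -0.0015, "ax": 0.0737, "ay": 0.088, "az": 0, "claw": 1}, {"x": -0.0275, "y": 0.023, "z": -0.0018, "ax": 0.092, "ay": 0.11, "az": 0, "claw": 1}, {"x": -0.0328, "y": 0.0275, "z": -0.0021, "ax": 0.109, "ay": 0.13, "az": 0, "claw": 1}, {"x": -0.0376, "y": 0.0315, "z": -0.0024, "ax": 0.1245, "ay": 0.1486, "az": 0, "claw": 1}, {"x": -0.0415, "y": 0.0347, "z": -0.0026, "ax": 0.1366, "ay": 0.163, "az": 0, "claw": 1}, {"x": -0.0441, "y": 0.0369, "z": -0.0027, "ax": 0.1446, "ay": 0.1726, "az": 0, "claw": 1}, {"x": -0.045, "y": 0.0377, "z": -0.0027, "ax": 0.1475, "ay": 0.176, "az": 0, "claw": 1}, {"x": -0.045, "y": 0.0377, "z": -0.0027, "ax": 0.1475, "ay": 0.176, "az": 0, "claw": 1}, {"x": -0.045, "y": 0.0377, "z": -0.0027, "ax": 0.1475, "ay": 0.176, "az": 0, "claw": 1}])

```text
clock: 4.08
tool_pos: [0.5288, -0.1134, 0.0498]
tcp_rot: [-89.9, 40.0, -95.6]
ft_force: [-2.4, -5.0, 5.9]
opening: 0.0131
```

```bash
python3 - <<'E'
from h import *
p0,R0,o=cur(); print(p0,o["tcp_rot"],o["ft_force"],o["opening"],np.round(o["joint_positions"],1))
t,_=robot.capture("top"); p,d=robot.capture("wrist"); cv2.imwrite("pics/w4.png",p)
b=cv2.resize(t[125:255,200:420],(800,473),interpolation=cv2.INTER_CUBIC); cv2.imwrite("pics/t4.png",b)
E
```

```text
[ 0.52876395 -0.11338314  0.04981702] [-89.93581348  39.9587762  -95.62015327] [-2.40930337 -5.01626952  5.93621099] 0.013110869073140647 [ 52.3  51.3 -37.9 114.  -15.9  35.7  31.4]
```

View pics/t4.png

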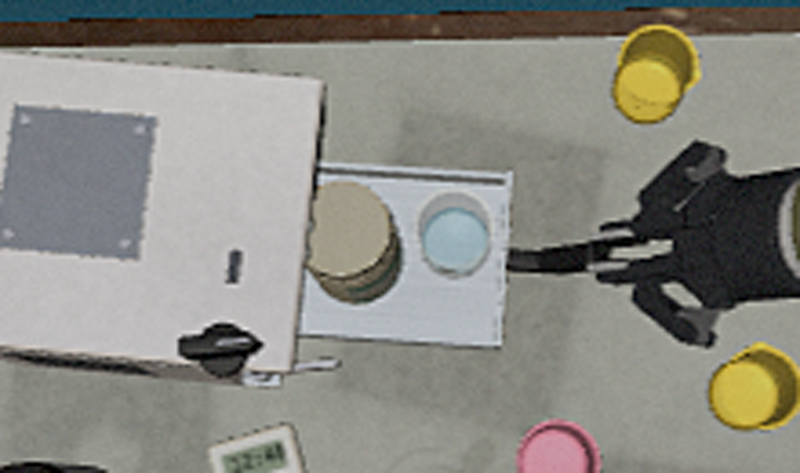

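```bash
python3 - <<'E'
from path import *
T=robot.camera_params("top"); k=220/800
f=lambda u,v,z: pix(T,(u+.5)*k+200-.5,(v+.5)*473/473*130/473+125-.5,z)
a=np.radians(84.24); M=np.array([[np.cos(a),np.sin(a)],[-np.sin(a),np.cos(a)]])
for n,q in dict(A=f(513,171,.036),B=f(501,347,.036),l1=f(318,163,.025),l2=f(300,335,.025),l1b=f(505,172,.027),mark=f(234,266,.164),cf=f(324,82,.16),cn=f(292,372,.16),knobtip=f(262,345,.1995),tail=f(180,346,.1995)).items(): print(n,q.round(4),"chamber",(M@(q[:2]-C)).round(4))
E
```

```text
A [ 0.5928 -0.0698  0.036 ] chamber [-0.1773 -0.0603]
B [ 0.4689 -0.0593  0.036 ] chamber [-0.1793  0.064 ]
l1 [0.6036 0.0688 0.025 ] chamber [-0.0384 -0.0571]
l2 [0.4803 0.0809 0.025 ] chamber [-0.0387  0.0667]
l1b [ 0.5943 -0.0644  0.027 ] chamber [-0.1718 -0.0613]
mark [0.5062 0.1029 0.164 ] chamber [-0.0142  0.0432]
cf [0.6212 0.0494 0.16  ] chamber [-0.0559 -0.0766]
cn [0.4422 0.068  0.16  ] chamber [-0.0554  0.1034]
knobtip [0.4542 0.0799 0.1995] chamber [-0.0423  0.0926]
tail [0.4543 0.1269 0.1995] chamber [0.0044 0.0973]
```

Request:
send_rows(increments=[{"x": -0.0015, "y": 0.0013, "z": 0.0002, "ax": 0.003, "ay": 0.004, "az": 0, "claw": 1}, {"x": -0.0046, "y": 0.0039, "z": 0.0003, "ax": 0.007, "ay": 0.008, "az": 0, "claw": 1}, {"x": -0.0092, "y": 0.0077, "z": 0.0005, "ax": 0.011, "ay": 0.013, "az": 0, "claw": 1}, {"x": -0.0138, "y": 0.0116, "z": 0.0005, "ax": 0.0135, "ay": 0.016, "az": 0, "claw": 1}, {"x": -0.0184, "y": 0.0154, "z": 0.0005, "ax": 0.0135, "ay": 0.016, "az": 0, "claw": 1}, {"x": -0.023, "y": 0.0193, "z": 0.0005, "ax": 0.0135, "ay": 0.016, "az": 0, "claw": 1}, {"x": -0.0268, "y": 0.0225, "z": 0.0005, "ax": 0.0135, "ay": 0.016, "az": 0, "claw": 1}, {"x": -0.0306, "y": 0.0257, "z": 0.0005, "ax": 0.0135, "ay": 0.016, "az": 0, "claw": 1}, {"x": -0.0337, "y": 0.0283, "z": 0.0005, "ax": 0.0135, "ay": 0.016, "az": 0, "claw": 1}, {"x": -0.036, "y": 0.0302, "z": 0.0005, "ax": 0.0135, "ay": 0.016, "az": 0, "claw": 1}, {"x": -0.0375, "y": 0.0315, "z": 0.0005, "ax": 0.0135, "ay": 0.016, "az": 0, "claw": 1}, {"x": -0.0383, "y": 0.0321, "z": 0.0005, "ax": 0.0135, "ay": 0.016, "az": 0, "claw": 1}])

```text
clock: 5.18
tool_pos: [0.5352, -0.0644, 0.0498]
tcp_rot: [-89.8, 39.9, -96.8]
ft_force: [-1.3, -9.2, 8.4]
opening: 0.0129
```

```bash
python3 - <<'E'
from path import *
p0,R0,o=cur(); print(p0,o["tcp_rot"],o["ft_force"],o["ft_torque"],o["opening"],np.round(o["joint_positions"],1))
a=np.radians(84.24); M=np.array([[np.cos(a),np.sin(a)],[-np.sin(a),np.cos(a)]]);print("tcp chamber",M@(p0[:2]-C))
t,_=robot.capture("top"); cv2.imwrite("pics/t5full.png",t)
b=cv2.resize(t[150:240,260:400],(800,514),interpolation=cv2.INTER_CUBIC); cv2.imwrite("pics/t5.png",b)
E
```

```text
[ 0.53515771 -0.06443204  0.04982116] [-89.82348469  39.89951975 -96.83959384] [-1.34032842 -9.21920244  8.40269984] [-0.97706127  0.09605495  0.04454349] 0.0128669605437372 [ 49.3  51.1 -39.7 117.3 -18.5  29.9  29.3]
tcp chamber [-0.17778751 -0.00241295]
```

View pics/t5.png

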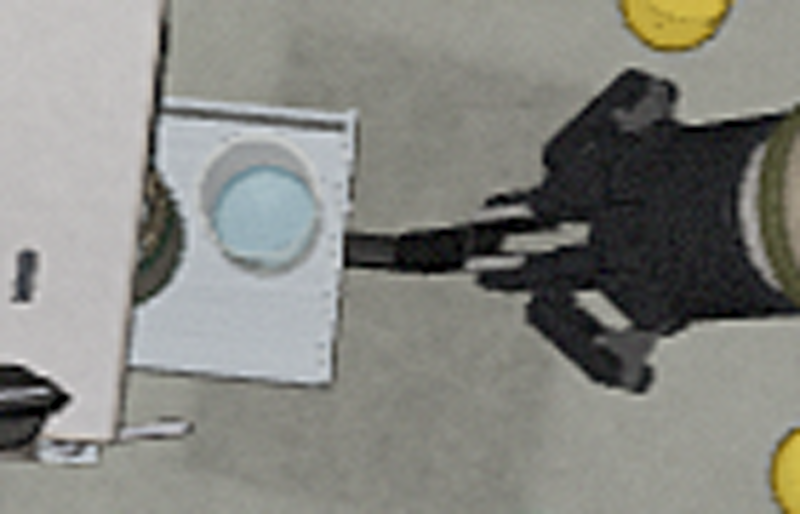

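```bash
python3 - <<'E'
from path import *
T=robot.camera_params("top"); k=5.714
f=lambda u,v,z: pix(T,(u+.5)/k+260-.5,(v+.5)/k+150-.5,z)
a=np.radians(84.24); M=np.array([[np.cos(a),np.sin(a)],[-np.sin(a),np.cos(a)]])
for n,q in dict(A=f(357,110,.036),B=f(331,384,.036),l1=f(165,98,.025),l2=f(133,369,.025),l1b=f(345,120,.027),hand=f(420,249,.055),flagtip=f(190,428,.034)).items(): print(n,q.round(4),"chamber",(M@(q[:2]-C)).round(4))
E
```

```text
A [ 0.6009 -0.0222  0.036 ] chamber [-0.1292 -0.0636]
B [ 0.4776 -0.0095  0.036 ] chamber [-0.1289  0.0603]
l1 [0.6107 0.0652 0.025 ] chamber [-0.0412 -0.0646]
l2 [0.4868 0.0791 0.025 ] chamber [-0.0398  0.0601]
l1b [ 0.5986 -0.0166  0.027 ] chamber [-0.1238 -0.0607]
hand [ 0.5338 -0.0493  0.055 ] chamber [-0.1629  0.0004]
flagtip [0.4592 0.0527 0.034 ] chamber [-0.0689  0.0849]
```

Request:
send_rows(increments=[{"x": -0.0015, "y": 0.0013, "z": -0.0004, "ax": 0, "ay": 0, "az": 0, "claw": 1}, {"x": -0.0046, "y": 0.0039, "z": -0.0008, "ax": 0, "ay": 0, "az": 0, "claw": 1}, {"x": -0.0084, "y": 0.0071, "z": -0.0013, "ax": 0, "ay": 0, "az": 0, "claw": 1}, {"x": -0.0123, "y": 0.0103, "z": -0.0018, "ax": 0, "ay": 0, "az": 0, "claw": 1}, {"x": -0.0169, "y": 0.0141, "z": -0.0019, "ax": 0, "ay": 0, "az": 0, "claw": 1}, {"x": -0.0215, "y": 0.018, "z": -0.002, "ax": 0, "ay": 0, "az": 0, "claw": 1}, {"x": -0.0261, "y": 0.0218, "z": -0.0021, "ax": 0, "ay": 0, "az": 0, "claw": 1}, {"x": -0.0306, "y": 0.0257, "z": -0.0023, "ax": 0, "ay": 0, "az": 0, "claw": 1}, {"x": -0.0352, "y": 0.0295, "z": -0.0024, "ax": 0, "ay": 0, "az": 0, "claw": 1}, {"x": -0.0398, "y": 0.0334, "z": -0.0025, "ax": 0, "ay": 0, "az": 0, "claw": 1}, {"x": -0.0444, "y": 0.0372, "z": -0.0026, "ax": 0, "ay": 0, "az": 0, "claw": 1}, {"x": -0.0498, "y": 0.0417, "z": -0.0027, "ax": 0, "ay": 0, "az": 0, "claw": 1}, {"x": -0.0551, "y": 0.0462, "z": -0.0029, "ax": 0, "ay": 0, "az": 0, "claw": 1}, {"x": -0.059, "y": 0.0494, "z": -0.003, "ax": 0, "ay": 0, "az": 0, "claw": 1}, {"x": -0.0613, "y": 0.0514, "z": -0.003, "ax": 0, "ay": 0, "az": 0, "claw": 1}])

```text
clock: 6.48
tool_pos: [0.5415, 0.0163, 0.0498]
tcp_rot: [-89.9, 40.0, -96.8]
ft_force: [-1.2, -10.0, 10.6]
opening: 0.0126
```

```bash
python3 - <<'E'
from path import *
p0,R0,o=cur(); print(p0,o["tcp_rot"],o["ft_force"],o["ft_torque"],o["opening"],np.round(o["joint_positions"],1))
a=np.radians(84.24); M=np.array([[np.cos(a),np.sin(a)],[-np.sin(a),np.cos(a)]]);print("tcp chamber",M@(p0[:2]-C))
E
```

```text
[0.5415324  0.01629764 0.0498086 ] [-89.86159378  39.95134019 -96.82822869] [-1.16986486 -9.99076157 10.61569354] [-0.81514379  0.11800893 -0.01758497] 0.012623041497493655 [ 43.4  51.2 -42.3 121.  -21.9  22.2  26.3]
tcp chamber [-0.09682567 -0.00065329]
```

Request:
send_rows(increments=[{"x": -0.0015, "y": 0.0013, "z": 0, "ax": 0, "ay": 0, "az": 0, "claw": 1}, {"x": -0.0054, "y": 0.0045, "z": -0.0001, "ax": 0, "ay": 0, "az": 0, "claw": 1}, {"x": -0.01, "y": 0.0083, "z": -0.0002, "ax": 0, "ay": 0, "az": 0, "claw": 1}, {"x": -0.0146, "y": 0.0122, "z": -0.0004, "ax": 0, "ay": 0, "az": 0, "claw": 1}, {"x": -0.0192, "y": 0.016, "z": -0.0005, "ax": 0, "ay": 0, "az": 0, "claw": 1}, {"x": -0.0238, "y": 0.0199, "z": -0.0006, "ax": 0, "ay": 0, "az": 0, "claw": 1}, {"x": -0.0276, "y": 0.0231, "z": -0.0007, "ax": 0, "ay": 0, "az": 0, "claw": 1}, {"x": -0.0306, "y": 0.0257, "z": -0.0008, "ax": 0, "ay": 0, "az": 0, "claw": 1}, {"x": -0.0329, "y": 0.0276, "z": -0.0008, "ax": 0, "ay": 0, "az": 0, "claw": 1}, {"x": -0.0345, "y": 0.0289, "z": -0.0008, "ax": 0, "ay": 0, "az": 0, "claw": 1}, {"x": -0.0352, "y": 0.0296, "z": -0.0009, "ax": 0, "ay": 0, "az": 0, "claw": 1}, {"x": -0.0352, "y": 0.0296, "z": -0.0009, "ax": 0, "ay": 0, "az": 0, "claw": 1}])

```text
clock: 7.48
tool_pos: [0.5462, 0.0618, 0.0498]
tcp_rot: [-89.9, 40.0, -96.8]
ft_force: [0.5, -7.3, 6.1]
opening: 0.0132
```

```bash
python3 - <<'E'
from path import *
p0,R0,o=cur(); print(p0,o["tcp_rot"],o["ft_force"],o["ft_torque"],o["opening"],np.round(o["joint_positions"],1))
a=np.radians(84.24); M=np.array([[np.cos(a),np.sin(a)],[-np.sin(a),np.cos(a)]]);print("tcp chamber",M@(p0[:2]-C))
E
```

```text
[0.54621903 0.06182923 0.04983466] [-89.8505454   39.95859336 -96.83571733] [ 0.51649424 -7.33819391  6.08801361] [-0.60344311 -0.07143615 -0.07570064] 0.013215774846750263 [ 39.6  51.4 -43.8 122.3 -23.9  18.   24.4]
tcp chamber [-0.0510536  -0.00074663]
```

Request:
send_rows(increments=[{"x": -0.0008, "y": 0.0006, "z": 0, "ax": 0, "ay": 0, "az": 0, "claw": 1}, {"x": -0.0015, "y": 0.0013, "z": 0, "ax": 0, "ay": 0, "az": 0, "claw": 1}, {"x": -0.0023, "y": 0.0019, "z": 0, "ax": 0, "ay": 0, "az": 0, "claw": 1}, {"x": -0.0023, "y": 0.0019, "z": 0, "ax": 0, "ay": 0, "az": 0, "claw": 1}])

```text
clock: 7.82
tool_pos: [0.5466, 0.0645, 0.0498]
tcp_rot: [-89.8, 39.9, -96.9]
ft_force: [0.1, -7.6, 7.4]
opening: 0.0135
```

Request:
send_rows(increments=[{"x": -0.0008, "y": 0.0006, "z": 0, "ax": 0, "ay": 0, "az": 0, "claw": 1}, {"x": -0.0015, "y": 0.0013, "z": 0, "ax": 0, "ay": 0, "az": 0, "claw": 1}, {"x": -0.0015, "y": 0.0013, "z": 0, "ax": 0, "ay": 0, "az": 0, "claw": 1}])

```text
clock: 8.07
tool_pos: [0.5467, 0.0651, 0.0497]
tcp_rot: [-89.9, 39.9, -96.9]
ft_force: [-3.8, -15.8, 16.3]
opening: 0.0133
```

Request:
send_rows(increments=[{"x": -0.0008, "y": 0.0006, "z": 0, "ax": 0, "ay": 0, "az": 0, "claw": 1}, {"x": -0.0012, "y": 0.001, "z": 0, "ax": 0, "ay": 0, "az": 0, "claw": 1}, {"x": -0.0012, "y": 0.001, "z": 0, "ax": 0, "ay": 0, "az": 0, "claw": 1}])

```text
clock: 8.32
tool_pos: [0.5469, 0.0652, 0.0497]
tcp_rot: [-89.8, 39.8, -97.0]
ft_force: [-6.6, -25.6, 24.3]
opening: 0.0129
```

```bash
python3 - <<'E'
from h import *
p,d=robot.capture("wrist"); s,_=robot.capture("scene"); cv2.imwrite("pics/w6.png",np.hstack([cv2.resize(p,(400,250)),cv2.resize(s[140:290,170:410],(400,250),interpolation=cv2.INTER_CUBIC)]))
E
```

```text
(no output)
```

View pics/w6.png

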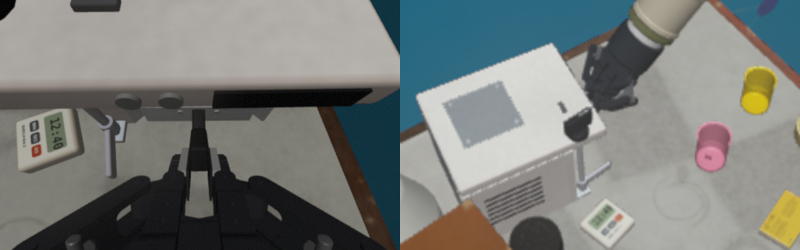

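The tray is home. The force climbed to 25 N with no further travel, and the wrist view shows the front wall in line with the face. I'll relax the push, release, and retreat along the tool axis.

Request:
send_rows(increments=[{"x": 0.0015, "y": -0.0013, "z": 0, "ax": 0, "ay": 0, "az": 0, "claw": 1}, {"x": 0.002, "y": -0.0017, "z": 0, "ax": 0, "ay": 0, "az": 0, "claw": 1}, {"x": 0.002, "y": -0.0017, "z": 0, "ax": 0, "ay": 0, "az": 0, "claw": 0}, {"x": 0.002, "y": -0.0017, "z": 0, "ax": 0, "ay": 0, "az": 0, "claw": 0}, {"x": 0.002, "y": -0.0017, "z": 0, "ax": 0, "ay": 0, "az": 0, "claw": 0}, {"x": 0.002, "y": -0.0017, "z": 0, "ax": 0, "ay": 0, "az": 0, "claw": 0}, {"x": 0.002, "y": -0.01, "z": 0, "ax": 0, "ay": 0, "az": 0, "claw": 0}, {"x": 0.002, "y": -0.03, "z": 0, "ax": 0, "ay": 0, "az": 0, "claw": 0}, {"x": 0.002, "y": -0.055, "z": 0, "ax": 0, "ay": 0, "az": 0, "claw": 0}, {"x": 0.002, "y": -0.08, "z": 0, "ax": 0, "ay": 0, "az": 0, "claw": 0}, {"x": 0.002, "y": -0.1, "z": 0, "ax": 0, "ay": 0, "az": 0, "claw": 0}, {"x": 0.002, "y": -0.1, "z": 0, "ax": 0, "ay": 0, "az": 0, "claw": 0}])

```text
clock: 9.42
tool_pos: [0.5389, 0.0012, 0.1268]
tcp_rot: [-89.8, 39.9, -96.8]
ft_force: [0.1, -0.2, -1.0]
opening: 0.0427
```

```bash
python3 - <<'E'
from path import *
p0,R0,o=cur(); print(p0,o["tcp_rot"],o["ft_force"],o["opening"],np.round(o["joint_positions"],1))
Rk=tool(92.8,0)
print("up back",row([.53,-.08,.27],R0)); print("untilt",row([.50,-.02,.30],Rk)); print("hover",row([.4547,.1083,.275],Rk))
s,_=robot.capture("top"); cv2.imwrite("pics/t7.png",s)
E
```

```text
[0.53893027 0.00117289 0.12678555] [-89.7854085   39.89376921 -96.83734567] [ 0.10571767 -0.23365809 -0.99136658] 0.04273849441368723 [ 46.   43.4 -43.5 119.3 -22.9  31.   24. ]
up back ([-0.0292, -0.1622, 0.0014], [0.0, 0.0, 0.0])
untilt ([-0.0914, -0.1495, -0.0356], [-0.0621, -0.1626, -0.6943])
hover ([-0.169, -0.0523, -0.0962], [-0.0621, -0.1626, -0.6943])
```

Request:
send_rows(increments=[{"x": -0.007, "y": -0.04, "z": 0.001, "ax": 0, "ay": 0, "az": 0, "claw": 0}, {"x": -0.014, "y": -0.08, "z": 0.001, "ax": 0, "ay": 0, "az": 0, "claw": 0}, {"x": -0.022, "y": -0.12, "z": 0.001, "ax": 0, "ay": 0, "az": 0, "claw": 0}, {"x": -0.029, "y": -0.16, "z": 0.001, "ax": 0, "ay": 0, "az": 0, "claw": 0}, {"x": -0.06, "y": -0.155, "z": -0.015, "ax": -0.03, "ay": -0.08, "az": -0.35, "claw": 0}, {"x": -0.09, "y": -0.15, "z": -0.035, "ax": -0.062, "ay": -0.163, "az": -0.694, "claw": 0}, {"x": -0.09, "y": -0.15, "z": -0.035, "ax": -0.062, "ay": -0.163, "az": -0.694, "claw": 0}, {"x": -0.09, "y": -0.15, "z": -0.035, "ax": -0.062, "ay": -0.163, "az": -0.694, "claw": 0}, {"x": -0.09, "y": -0.15, "z": -0.035, "ax": -0.062, "ay": -0.163, "az": -0.694, "claw": 0}, {"x": -0.169, "y": -0.052, "z": -0.096, "ax": -0.062, "ay": -0.163, "az": -0.694, "claw": 0}, {"x": -0.169, "y": -0.052, "z": -0.096, "ax": -0.062, "ay": -0.163, "az": -0.694, "claw": 0}, {"x": -0.169, "y": -0.052, "z": -0.096, "ax": -0.062, "ay": -0.163, "az": -0.694, "claw": 0}, {"x": -0.169, "y": -0.052, "z": -0.096, "ax": -0.062, "ay": -0.163, "az": -0.694, "claw": 0}, {"x": -0.169, "y": -0.052, "z": -0.096, "ax": -0.062, "ay": -0.163, "az": -0.694, "claw": 0}, {"x": -0.169, "y": -0.052, "z": -0.096, "ax": -0.062, "ay": -0.163, "az": -0.694, "claw": 0}])

```text
clock: 10.72
tool_pos: [0.4528, 0.1123, 0.2724]
tcp_rot: [-90.2, 0.2, -86.7]
ft_force: [0.0, -0.1, 0.7]
opening: 0.0425
```

```bash
python3 - <<'E'
from path import *
p0,R0,o=cur(); print(p0,o["tcp_rot"],o["ft_force"],o["opening"],np.round(o["joint_positions"],1))
c=robot.camera_params("wrist"); p,d=robot.capture("wrist"); np.save("pics/w7.npy",d); cv2.imwrite("pics/w7.png",p)
print(proj(c,[.4547,.1083,.1925]))
X=cloud(c,d); m=(X[...,2]>.185)&(X[...,2]<.21)&(np.hypot(X[...,0]-.4547,X[...,1]-.1083)<.035)&(p.max(2)<90); Q=X[m]
print(len(Q),"z",np.median(Q[:,2]) if len(Q) else 0)
r=cv2.minAreaRect((Q[:,:2]*1e3).astype(np.float32)); print(r); print(cv2.boxPoints(r))
E
```

```text
[0.45284176 0.11227895 0.27241799] [-90.23109203   0.19123059 -86.74746811] [ 0.03421975 -0.07140921  0.74281981] 0.04248924372968132 [  9.   15.4 -36.7 118.5  11.6  49.8 -31. ]
[320.31966646 201.87883482]
779 z 0.19787048226078605
((456.6104431152344, 105.97758483886719), (11.763741493225098, 45.79447937011719), 3.6909828186035156)
[[449.26675  128.44868 ]
 [452.2148    82.74919 ]
 [463.95413   83.506485]
 [461.00607  129.20598 ]]
```

View pics/w7.png

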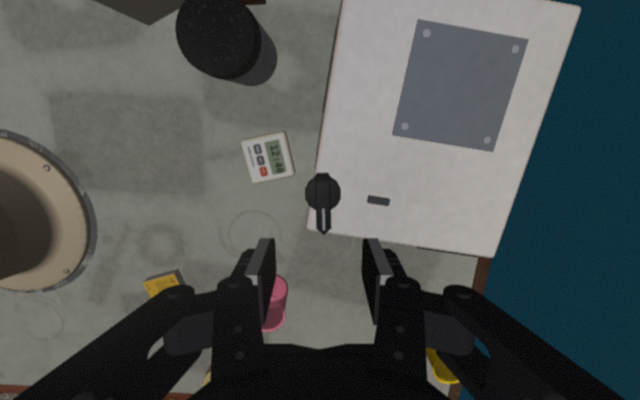

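The wrist view (picture 11) has the knob at (323,200) pointing at about (324,233), with the mark at (378,200). It is clear of the caps, and the measured angle is about 0.167 rad. Next, descend and grip.

```bash
python3 - <<'E'
from path import *
p0,R0,o=cur(); Rk=tool(93.8,0)
for z in (.26,.1955): print(row([.4564,.1088,z],Rk))
E
```

```text
([0.0024, 0.0125, 0.0028], [0.0036, -0.0122, -0.0031])
([0.0026, 0.077, 0.0031], [0.0036, -0.0122, -0.0031])
```

Request:
send_rows(force=40, increments=[{"x": 0.0024, "y": 0.012, "z": 0.003, "ax": 0.0036, "ay": -0.012, "az": -0.003, "claw": 0}, {"x": 0.0025, "y": 0.035, "z": 0.003, "ax": 0.0036, "ay": -0.012, "az": -0.003, "claw": 0}, {"x": 0.0026, "y": 0.055, "z": 0.003, "ax": 0.0036, "ay": -0.012, "az": -0.003, "claw": 0}, {"x": 0.0026, "y": 0.07, "z": 0.003, "ax": 0.0036, "ay": -0.012, "az": -0.003, "claw": 0}, {"x": 0.0026, "y": 0.077, "z": 0.003, "ax": 0.0036, "ay": -0.012, "az": -0.003, "claw": 0}, {"x": 0.0026, "y": 0.077, "z": 0.003, "ax": 0.0036, "ay": -0.012, "az": -0.003, "claw": 0}, {"x": 0.0026, "y": 0.077, "z": 0.003, "ax": 0.0036, "ay": -0.012, "az": -0.003, "claw": 1}, {"x": 0.0026, "y": 0.077, "z": 0.003, "ax": 0.0036, "ay": -0.012, "az": -0.003, "claw": 1}, {"x": 0.0026, "y": 0.077, "z": 0.003, "ax": 0.0036, "ay": -0.012, "az": -0.003, "claw": 1}, {"x": 0.0026, "y": 0.077, "z": 0.003, "ax": 0.0036, "ay": -0.012, "az": -0.003, "claw": 1}, {"x": 0.0026, "y": 0.077, "z": 0.003, "ax": 0.0036, "ay": -0.012, "az": -0.003, "claw": 1}, {"x": 0.0026, "y": 0.077, "z": 0.003, "ax": 0.0036, "ay": -0.012, "az": -0.003, "claw": 1}])

```text
clock: 11.77
tool_pos: [0.4569, 0.1087, 0.1965]
tcp_rot: [-89.9, 0.0, -86.3]
ft_force: [-1.2, 0.3, -0.7]
opening: -0.0001
```

```bash
python3 - <<'E'
from path import *
p0,R0,o=cur(); print(p0,o["tcp_rot"],o["ft_force"],o["ft_torque"],o["opening"],np.round(o["joint_positions"],1))
for th in (20,40,60,80.5): print(th,row([.4564,.1088,p0[2]],R.from_euler("z",th,degrees=True).as_matrix()@R0))
E
```

```text
[0.45690104 0.10865439 0.19647089] [-8.98982438e+01  1.27342297e-02 -8.63144186e+01] [-1.17860148  0.27861142 -0.68256739] [ 0.02806031 -0.00432861 -0.03697078] -5.973116846579275e-05 [  5.5  21.2 -33.7 123.9  18.4  39.6 -37.1]
20 ([-0.0002, -0.0, -0.0005], [-0.0001, -0.3491, 0.0006])
40 ([-0.0002, -0.0, -0.0005], [-0.0002, -0.6981, 0.0012])
60 ([-0.0002, -0.0, -0.0005], [-0.0002, -1.0472, 0.0019])
80.5 ([-0.0002, -0.0, -0.0005], [-0.0003, -1.405, 0.0025])
```

The opening reads about 0 where about 9 mm was expected, since the 16 mm handle read 13. A small test turn while watching the torque will show whether the knob is held.

Request:
send_rows(increments=[{"x": 0, "y": 0, "z": 0, "ax": 0, "ay": -0.06, "az": 0, "claw": 1}, {"x": 0, "y": 0, "z": 0, "ax": 0, "ay": -0.12, "az": 0, "claw": 1}, {"x": 0, "y": 0, "z": 0, "ax": 0, "ay": -0.18, "az": 0, "claw": 1}])

```text
clock: 12.02
tool_pos: [0.4568, 0.1087, 0.1963]
tcp_rot: [-89.9, -0.0, -75.8]
ft_force: [0.3, -0.1, 0.5]
opening: 0.0004
```

```bash
python3 - <<'E'
from path import *
p0,R0,o=cur(); print(p0,o["tcp_rot"],o["ft_force"],o["ft_torque"],o["opening"])
im,d=robot.capture("scene"); c=robot.camera_params("scene"); cv2.imwrite("pics/s8.png",im)
print("knob px",proj(c,[.4564,.1088,.1925]),"flag px",proj(c,[.459,.053,.034]))
w,wd=robot.capture("wrist"); cv2.imwrite("pics/w8.png",w); cw=robot.camera_params("wrist"); print(proj(cw,[.4564,.1088,.1925]))
a=cv2.resize(im[150:270,225:345],(500,500),interpolation=cv2.INTER_CUBIC); b=cv2.resize(w[130:330,220:420],(300,300),interpolation=cv2.INTER_CUBIC)
cv2.imwrite("pics/m8.png",np.hstack([a,np.vstack([b,np.zeros((200,300,3),np.uint8)])]))
E
```

```text
[0.45678542 0.10872946 0.19629768] [-8.99164639e+01 -5.40059874e-03 -7.58222354e+01] [ 0.31745791 -0.12582588  0.5215012 ] [ 0.01135496 -0.01457887  0.00160343] 0.00036823669239368674
knob px [276.00461907 211.3740952 ] flag px [296.54999516 236.7137569 ]
[317.26685595 234.83765747]
```

```bash
python3 - <<'E'
from path import *
c=robot.camera_params("scene"); a=np.radians(84.24); M=np.array([[np.cos(a),np.sin(a)],[-np.sin(a),np.cos(a)]])
_,d8=robot.capture("scene"); d1=np.load("pics/scene1.npy")
for n,d in (("before",d1),("now",d8)):
    X=cloud(c,d); q=(X[...,:2]-C)@M.T
    f=(X[...,2]>.022)&(X[...,2]<.042)&(q[...,0]>-.1)&(q[...,0]<-.022)&(q[...,1]>.07)&(q[...,1]<.13)
    Q=q[f]; dx=Q-[-.014,.095]; print(n,"flag",len(Q),"angle",np.median(np.arctan2(-dx[:,1],-dx[:,0])) if len(Q) else None)
    k=(X[...,2]>.178)&(X[...,2]<.23)&(np.hypot(q[...,0]+.014,q[...,1]-.095)<.04)
    v,u=np.nonzero(k); print("knob-ish",k.sum(), "zmax",X[k][:,2].max() if k.any() else None)
i1=cv2.imread("pics/scene1.png").astype(int);i8=cv2.imread("pics/s8.png").astype(int)
D=np.abs(i1-i8).max(2)[225:255,280:305]; print("flag diff",D.max(),(D>40).sum())
w=cv2.imread("pics/w8.png"); print(w[180:320:10,300:340:4].max(2))
E
```

```text
before flag 62 angle 0.1701031629041615
knob-ish 174 zmax 0.2032364383367773
now flag 61 angle 0.17992088688858746
knob-ish 196 zmax 0.2298674268781581
flag diff 58 10
[[109 111 113  91 130 153 155 155 155 154]
 [108 108 106 125 148 153 154 154 153 152]
 [ 86  20  31  33  26  23  26  23  37 155]
 [ 38  36  36  28  33  30  28  30  28  30]
 [ 31  32  27  30  33  32  33  30  26  30]
 [ 30  31  19  29  26  26  29  20  28  25]
 [153  74  57  57  22  21  57  57  77 152]
 [ 20  51  55  58  15  20  58  54  56  18]
 [ 19  56  57  56  14  18  57  56  57  24]
 [ 21  55  54  56  15  15  52  51  54  30]
 [ 23  17  19  46  36  34  79  17  10  23]
 [ 16  15  18  16  35  34  17  19  15  19]
 [ 12  16  15  14  29  28  16  14  17   8]
 [ 12  12  18  17  30  31  13  20  10  11]]
```

View pics/m8.png

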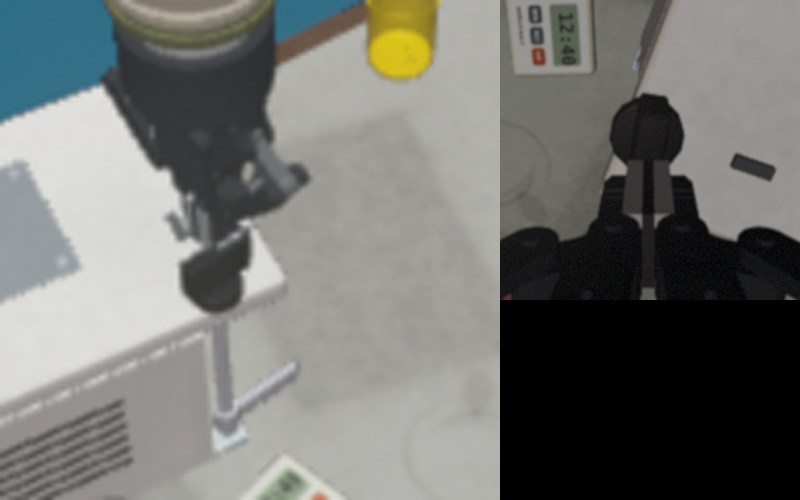

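The last picture (12 of 12) shows the pads shut with their tips at about the knob's top, not around it. I'll measure the tip height from depth.

```bash
python3 - <<'E'
from path import *
p0,R0,o=cur(); cw=robot.camera_params("wrist"); w,wd=robot.capture("wrist"); X=cloud(cw,wd)
for v in range(200,285,8): print(v,[X[v,u].round(3).tolist() for u in (308,318,328)])
c=robot.camera_params("scene"); im,d=robot.capture("scene"); S=cloud(c,d)
for v in range(194,222,3): print(v,[(S[v,u].round(3).tolist(),int(im[v,u].max())) for u in (270,276,282)])
E
```

```text
200 [[0.448, 0.121, 0.171], [0.452, 0.129, 0.192], [0.458, 0.129, 0.187]]
208 [[0.449, 0.116, 0.171], [0.453, 0.126, 0.197], [0.458, 0.127, 0.198]]
216 [[0.45, 0.111, 0.172], [0.454, 0.122, 0.198], [0.459, 0.123, 0.198]]
224 [[0.451, 0.11, 0.181], [0.455, 0.117, 0.198], [0.46, 0.119, 0.199]]
232 [[0.451, 0.111, 0.197], [0.456, 0.113, 0.197], [0.461, 0.114, 0.198]]
240 [[0.45, 0.117, 0.221], [0.454, 0.119, 0.222], [0.459, 0.12, 0.222]]
248 [[0.45, 0.118, 0.23], [0.454, 0.118, 0.23], [0.459, 0.12, 0.23]]
256 [[0.45, 0.118, 0.237], [0.454, 0.119, 0.238], [0.458, 0.12, 0.238]]
264 [[0.451, 0.118, 0.245], [0.454, 0.119, 0.244], [0.458, 0.119, 0.244]]
272 [[0.451, 0.117, 0.249], [0.454, 0.118, 0.25], [0.458, 0.119, 0.25]]
280 [[0.451, 0.118, 0.257], [0.455, 0.115, 0.25], [0.458, 0.12, 0.258]]
194 [([0.457, 0.12, 0.264], 58), ([0.44, 0.114, 0.277], 56), ([0.439, 0.101, 0.269], 73)]
197 [([0.458, 0.12, 0.252], 162), ([0.44, 0.115, 0.267], 56), ([0.419, 0.112, 0.288], 63)]
200 [([0.456, 0.121, 0.245], 111), ([0.445, 0.113, 0.25], 57), ([0.419, 0.112, 0.278], 57)]
203 [([0.459, 0.121, 0.23], 121), ([0.445, 0.113, 0.24], 61), ([0.489, 0.073, 0.162], 135)]
206 [([0.458, 0.122, 0.22], 119), ([0.446, 0.113, 0.228], 64), ([0.456, 0.092, 0.201], 133)]
209 [([0.491, 0.106, 0.16], 215), ([0.458, 0.108, 0.199], 78), ([0.452, 0.095, 0.196], 55)]
212 [([0.458, 0.123, 0.199], 105), ([0.451, 0.112, 0.199], 61), ([0.451, 0.096, 0.187], 54)]
215 [([0.451, 0.128, 0.199], 62), ([0.45, 0.113, 0.189], 54), ([0.453, 0.096, 0.173], 97)]
218 [([0.451, 0.128, 0.188], 56), ([0.45, 0.113, 0.177], 55), ([0.445, 0.101, 0.174], 77)]
221 [([0.452, 0.129, 0.175], 108), ([0.444, 0.117, 0.175], 63), ([0.443, 0.102, 0.165], 91)]
```

Both cameras put the shut fingertips at z≈0.219 with the TCP at 0.196. The tips therefore stand about 22 mm behind the reported TCP, which disagrees with the text. I'll open, undo the test turn, descend to about TCP 0.160 and close.

Request:
send_rows(increments=[{"x": 0, "y": 0, "z": 0, "ax": 0, "ay": 0.06, "az": 0, "claw": 0}, {"x": 0, "y": 0, "z": 0, "ax": 0, "ay": 0.12, "az": 0, "claw": 0}, {"x": 0, "y": 0, "z": 0, "ax": 0, "ay": 0.18, "az": 0, "claw": 0}, {"x": 0, "y": 0, "z": 0, "ax": 0, "ay": 0.18, "az": 0, "claw": 0}, {"x": 0, "y": 0, "z": 0, "ax": 0, "ay": 0.18, "az": 0, "claw": 0}, {"x": 0, "y": 0.006, "z": 0, "ax": 0, "ay": 0.18, "az": 0, "claw": 0}, {"x": 0, "y": 0.012, "z": 0, "ax": 0, "ay": 0.18, "az": 0, "claw": 0}, {"x": 0, "y": 0.018, "z": 0, "ax": 0, "ay": 0.18, "az": 0, "claw": 0}, {"x": 0, "y": 0.018, "z": 0, "ax": 0, "ay": 0.18, "az": 0, "claw": 0}])

```text
clock: 13.02
tool_pos: [0.4561, 0.1083, 0.1767]
tcp_rot: [-90.1, -0.0, -86.3]
ft_force: [-0.8, -0.3, -0.6]
opening: 0.0425
```

```bash
python3 - <<'E'
from path import *
p0,R0,o=cur(); print(p0,o["tcp_rot"],o["ft_force"],o["opening"],np.round(o["joint_positions"],1))
cw=robot.camera_params("wrist"); w,wd=robot.capture("wrist"); X=cloud(cw,wd)
# anything belonging to hand (above roof, not knob) : lowest heights on the finger columns
for u in (262,268,370,376): print(u,[(v,X[v,u].round(3).tolist()) for v in range(232,262,6)])
E
```

```text
[0.45608349 0.10834195 0.17667099] [-9.00601423e+01 -1.46721870e-03 -8.62858376e+01] [-0.75776852 -0.25042453 -0.56629069] 0.04254894051483992 [  4.3  22.9 -32.5 125.1  20.3  37.1 -38.9]
262 [(232, [0.395, 0.032, -0.002]), (238, [0.429, 0.117, 0.199]), (244, [0.431, 0.117, 0.207]), (250, [0.432, 0.117, 0.213]), (256, [0.433, 0.117, 0.218])]
268 [(232, [0.403, 0.033, -0.0]), (238, [0.432, 0.117, 0.2]), (244, [0.433, 0.117, 0.205]), (250, [0.434, 0.117, 0.212]), (256, [0.435, 0.116, 0.216])]
370 [(232, [0.488, 0.106, 0.158]), (238, [0.48, 0.12, 0.199]), (244, [0.479, 0.12, 0.205]), (250, [0.478, 0.12, 0.213]), (256, [0.477, 0.12, 0.218])]
376 [(232, [0.492, 0.107, 0.159]), (238, [0.483, 0.12, 0.2]), (244, [0.482, 0.12, 0.205]), (250, [0.481, 0.12, 0.211]), (256, [0.48, 0.12, 0.217])]
```

Request:
send_rows(force=50, increments=[{"x": 0, "y": 0.006, "z": 0, "ax": 0, "ay": 0, "az": 0, "claw": 0}, {"x": 0, "y": 0.012, "z": 0, "ax": 0, "ay": 0, "az": 0, "claw": 0}, {"x": 0, "y": 0.018, "z": 0, "ax": 0, "ay": 0, "az": 0, "claw": 0}, {"x": 0, "y": 0.018, "z": 0, "ax": 0, "ay": 0, "az": 0, "claw": 0}, {"x": 0, "y": 0.018, "z": 0, "ax": 0, "ay": 0, "az": 0, "claw": 1}, {"x": 0, "y": 0.018, "z": 0, "ax": 0, "ay": 0, "az": 0, "claw": 1}, {"x": 0, "y": 0.018, "z": 0, "ax": 0, "ay": 0, "az": 0, "claw": 1}, {"x": 0, "y": 0.018, "z": 0, "ax": 0, "ay": 0, "az": 0, "claw": 1}, {"x": 0, "y": 0.018, "z": 0, "ax": 0, "ay": 0, "az": 0, "claw": 1}, {"x": 0, "y": 0.018, "z": 0, "ax": 0, "ay": 0, "az": 0, "claw": 1}])

```text
clock: 13.9
tool_pos: [0.4564, 0.1087, 0.1603]
tcp_rot: [-90.0, 0.0, -86.3]
ft_force: [-6.0, 1.4, 5.4]
opening: 0.0109
```

```bash
python3 - <<'E'
from path import *
p0,R0,o=cur(); print(p0,o["tcp_rot"],o["ft_force"],o["ft_torque"],o["opening"],np.round(o["joint_positions"],1))
E
```

```text
[0.45636428 0.10874856 0.16033229] [-8.99545510e+01  6.76909717e-03 -8.63001682e+01] [-6.01221533  1.42700965  5.39177093] [0.27038246 1.02478167 0.05601539] 0.01089643302155616 [  3.1  24.2 -31.4 126.1  22.   34.8 -40.6]
```

Request:
send_rows(increments=[{"x": 0, "y": 0, "z": 0, "ax": 0, "ay": -0.08, "az": 0, "claw": 1}, {"x": 0, "y": 0, "z": 0, "ax": 0, "ay": -0.16, "az": 0, "claw": 1}, {"x": 0, "y": 0, "z": 0, "ax": 0, "ay": -0.24, "az": 0, "claw": 1}, {"x": 0, "y": 0, "z": 0, "ax": 0, "ay": -0.32, "az": 0, "claw": 1}, {"x": 0, "y": 0, "z": 0, "ax": 0, "ay": -0.4, "az": 0, "claw": 1}])

```text
clock: 14.32
tool_pos: [0.4564, 0.1088, 0.1603]
tcp_rot: [-89.9, -0.0, -63.2]
ft_force: [-4.9, 1.1, 5.1]
opening: 0.0109
```

```bash
python3 - <<'E'
from path import *
p0,R0,o=cur(); print(p0,o["tcp_rot"],o["ft_force"],o["ft_torque"],o["opening"],np.round(o["joint_positions"],1))
E
```

```text
[0.45644819 0.10879927 0.16034206] [-8.99463353e+01 -9.55976721e-03 -6.31763842e+01] [-4.86884214  1.14345453  5.08070174] [ 0.20671419  1.03111675 -0.04063841] 0.01093014084213896 [  7.7  25.5 -37.9 125.9  26.5  36.4 -22.3]
```

Gripped and turning with low forces. On by 1.00 rad more.

Request:
send_rows(increments=[{"x": 0, "y": 0, "z": 0, "ax": 0, "ay": -0.1, "az": 0, "claw": 1}, {"x": 0, "y": 0, "z": 0, "ax": 0, "ay": -0.2, "az": 0, "claw": 1}, {"x": 0, "y": 0, "z": 0, "ax": 0, "ay": -0.3, "az": 0, "claw": 1}, {"x": 0, "y": 0, "z": 0, "ax": 0, "ay": -0.4, "az": 0, "claw": 1}, {"x": 0, "y": 0, "z": 0, "ax": 0, "ay": -0.5, "az": 0, "claw": 1}, {"x": 0, "y": 0, "z": 0, "ax": 0, "ay": -0.6, "az": 0, "claw": 1}, {"x": 0, "y": 0, "z": 0, "ax": 0, "ay": -0.7, "az": 0, "claw": 1}, {"x": 0, "y": 0, "z": 0, "ax": 0, "ay": -0.8, "az": 0, "claw": 1}, {"x": 0, "y": 0, "z": 0, "ax": 0, "ay": -0.9, "az": 0, "claw": 1}, {"x": 0, "y": 0, "z": 0, "ax": 0, "ay": -0.97, "az": 0, "claw": 1}, {"x": 0, "y": 0, "z": 0, "ax": 0, "ay": -1.0, "az": 0, "claw": 1}, {"x": 0, "y": 0, "z": 0, "ax": 0, "ay": -1.0, "az": 0, "claw": 1}, {"x": 0, "y": 0, "z": 0, "ax": 0, "ay": -1.0, "az": 0, "claw": 1}])

```text
clock: 15.4
tool_pos: [0.4565, 0.109, 0.1603]
tcp_rot: [-89.9, -0.0, -6.1]
ft_force: [-4.6, 2.5, 5.9]
opening: 0.0112
```

```bash
python3 - <<'E'
from path import *
p0,R0,o=cur(); print(p0,o["tcp_rot"],o["ft_force"],o["ft_torque"],o["opening"],np.round(o["joint_positions"],1))
E
```

```text
[0.45651041 0.10900421 0.16033124] [-8.99456802e+01 -4.61188268e-02 -6.08487318e+00] [-4.63775455  2.53625098  5.89756021] [0.26322037 1.01000247 0.03099197] 0.011227983897578437 [ 18.2  30.1 -53.9 125.3  37.2  42.1  23. ]
```

Request:
send_rows(increments=[{"x": 0, "y": 0, "z": 0, "ax": 0, "ay": -0.005, "az": 0, "claw": 0}, {"x": 0, "y": 0, "z": 0, "ax": 0, "ay": -0.005, "az": 0, "claw": 0}, {"x": 0, "y": 0, "z": 0, "ax": 0, "ay": -0.005, "az": 0, "claw": 0}, {"x": 0, "y": 0, "z": 0, "ax": 0, "ay": -0.005, "az": 0, "claw": 0}, {"x": 0, "y": 0, "z": 0, "ax": 0, "ay": -0.005, "az": 0, "claw": 0}, {"x": 0, "y": -0.015, "z": 0, "ax": 0, "ay": -0.005, "az": 0, "claw": 0}, {"x": 0, "y": -0.04, "z": 0, "ax": 0, "ay": -0.005, "az": 0, "claw": 0}, {"x": 0, "y": -0.08, "z": 0, "ax": 0, "ay": -0.005, "az": 0, "claw": 0}, {"x": 0, "y": -0.12, "z": 0, "ax": 0, "ay": -0.005, "az": 0, "claw": 0}, {"x": 0, "y": -0.16, "z": 0, "ax": 0, "ay": -0.005, "az": 0, "claw": 0}, {"x": 0, "y": -0.16, "z": -0.04, "ax": 0, "ay": -0.005, "az": 0, "claw": 0}, {"x": 0, "y": -0.16, "z": -0.08, "ax": 0, "ay": -0.005, "az": 0, "claw": 0}, {"x": 0, "y": -0.16, "z": -0.12, "ax": 0, "ay": -0.005, "az": 0, "claw": 0}, {"x": 0, "y": -0.16, "z": -0.16, "ax": 0, "ay": -0.005, "az": 0, "claw": 0}, {"x": 0, "y": -0.16, "z": -0.2, "ax": 0, "ay": -0.005, "az": 0, "claw": 0}, {"x": 0, "y": -0.16, "z": -0.24, "ax": 0, "ay": -0.005, "az": 0, "claw": 0}, {"x": 0, "y": -0.16, "z": -0.24, "ax": 0, "ay": -0.005, "az": 0, "claw": 0}, {"x": 0, "y": -0.16, "z": -0.24, "ax": 0, "ay": -0.005, "az": 0, "claw": 0}])

```text
clock: 16.9
tool_pos: [0.4305, -0.1326, 0.3196]
tcp_rot: [-90.0, -0.0, -6.1]
ft_force: [-0.7, 0.0, -0.1]
opening: 0.0425
```

```bash
cat > chk.py <<'E'
from path import *
p0,R0,o=cur(); print(p0,o["tcp_rot"],o["ft_force"],o["opening"])
a=np.radians(84.24); M=np.array([[np.cos(a),np.sin(a)],[-np.sin(a),np.cos(a)]])
for n in ("scene","top","wrist"):
    c=robot.camera_params(n); im,d=robot.capture(n); cv2.imwrite(f"pics/end_{n}.png",im); X=cloud(c,d); q=(X[...,:2]-C)@M.T; z=X[...,2]; ok=d>0; dark=im.max(2)<100
    k=ok&(z>.188)&(z<.21)&(np.hypot(q[...,0]+.014,q[...,1]-.095)<.035)&dark
    if k.sum()>20:
        r=cv2.minAreaRect((q[k]*1e3).astype(np.float32)); print(n,"knob n",k.sum(),r, "ends",(q[k].min(0)*1e3).round(1),(q[k].max(0)*1e3).round(1))
    f=ok&(z>.014)&(z<.042)&(q[...,0]>-.06)&(q[...,0]<.004)&(q[...,1]>.03)&(q[...,1]<.1)
    if f.any(): print(n,"flag/front pts",f.sum(),(np.percentile(q[f],[5,50,95],axis=0)*1e3).round(1).tolist())
    h=ok&(z>.04)&(z<.085)&(q[...,0]>-.09)&(q[...,0]<-.02)&(abs(q[...,1])<.03)
    if h.any(): print(n,"handle pts",h.sum(),(np.percentile(q[h],[2,50,98],axis=0)*1e3).round(1).tolist(),z[h].max())
i1=cv2.imread("pics/top1.png").astype(int);i2=cv2.imread("pics/end_top.png").astype(int)
for n,(u,v) in dict(timer=(271,256),tape=(426,279),darkjar=(208,267),pink=(353,252),y1=(380,145),y2=(406,232)).items(): print(n,np.abs(i1-i2)[v-14:v+15,u-14:u+15].mean().round(1))
E
python3 chk.py
```

```text
[ 0.43054862 -0.13256591  0.31964155] [-8.99625496e+01 -2.58265288e-02 -6.14299468e+00] [-0.71401517  0.04029742 -0.07220522] 0.042457458241650495
scene knob n 80 ((-11.665024757385254, 95.14287567138672), (10.896885871887207, 39.783592224121094), 0.6332488059997559) ends [-17.1  75.3] [ -6.1 115. ]
scene flag/front pts 38 [[-18.0, 72.8], [-9.5, 94.7], [-4.9, 99.8]]
top knob n 120 ((-14.140640258789062, 91.76964569091797), (12.080724716186523, 44.676944732666016), 0.4653473496437073) ends [-20.2  69.4] [ -8.1 114.1]
top flag/front pts 12 [[-20.6, 96.7], [-14.1, 98.6], [-0.2, 99.6]]
top handle pts 73 [[-68.4, -6.8], [-57.1, 2.3], [-44.8, 7.9]] 0.07371839215165887
wrist knob n 875 ((-14.907148361206055, 90.38043975830078), (46.116416931152344, 13.220379829406738), 88.92235565185547) ends [-21.5  67.3] [ -8.2 113.5]
wrist flag/front pts 690 [[-20.7, 35.5], [-13.1, 68.7], [2.6, 98.0]]
wrist handle pts 314 [[-68.6, -6.9], [-56.2, 3.4], [-31.3, 7.7]] 0.07104136944756545
timer 3.0
tape 50.9
darkjar 6.3
pink 3.1
y1 35.5
y2 69.2
```

Knob is at 1.57 ± 0.02 rad and the flag lies across the front. The arm may be hiding some bystanders. I'll check them, then look into the mouth with the wrist camera, by numbers only since the viewer is used up.

```bash
python3 - <<'E'
from path import *
i1=cv2.imread("pics/scene1.png").astype(int);i2=cv2.imread("pics/end_scene.png").astype(int)
for n,(u,v) in dict(timer=(294,273),tape=(423,219),darkjar=(253,297),pink=(357,228),y1=(321,155),y2=(384,194)).items(): print(n,np.abs(i1-i2)[v-10:v+11,u-10:u+11].mean().round(1))
a=np.radians(84.24); xc=np.array([np.cos(a),np.sin(a)])
Rk=tool(84.24,55); print(row([*(C-.30*xc),.17],Rk))
p0,R0,_=cur(); print(row([*(C-.32*xc),.28],Rk))
E
```

```text
timer 3.2
tape 3.0
darkjar 2.1
pink 2.8
y1 2.5
y2 2.5
([0.0942, 0.1503, -0.0479], [0.7475, 1.4395, 0.7491])
([0.0943, 0.0403, -0.0678], [0.7475, 1.4395, 0.7491])
```

All bystanders and look-alikes match the first scene picture. Moving the wrist camera for the look.

Request:
send_rows(increments=[{"x": 0.094, "y": 0.04, "z": -0.068, "ax": 0.37, "ay": 0.72, "az": 0.37, "claw": 0}, {"x": 0.094, "y": 0.04, "z": -0.068, "ax": 0.37, "ay": 0.72, "az": 0.37, "claw": 0}, {"x": 0.094, "y": 0.04, "z": -0.068, "ax": 0.37, "ay": 0.72, "az": 0.37, "claw": 0}, {"x": 0.094, "y": 0.04, "z": -0.068, "ax": 0.37, "ay": 0.72, "az": 0.37, "claw": 0}, {"x": 0.094, "y": 0.04, "z": -0.068, "ax": 0.37, "ay": 0.72, "az": 0.37, "claw": 0}, {"x": 0.094, "y": 0.04, "z": -0.068, "ax": 0.37, "ay": 0.72, "az": 0.37, "claw": 0}, {"x": 0.094, "y": 0.04, "z": -0.068, "ax": 0.37, "ay": 0.72, "az": 0.37, "claw": 0}, {"x": 0.094, "y": 0.04, "z": -0.068, "ax": 0.37, "ay": 0.72, "az": 0.37, "claw": 0}, {"x": 0.094, "y": 0.15, "z": -0.048, "ax": 0.7475, "ay": 1.44, "az": 0.749, "claw": 0}, {"x": 0.094, "y": 0.15, "z": -0.048, "ax": 0.7475, "ay": 1.44, "az": 0.749, "claw": 0}, {"x": 0.094, "y": 0.15, "z": -0.048, "ax": 0.7475, "ay": 1.44, "az": 0.749, "claw": 0}, {"x": 0.094, "y": 0.15, "z": -0.048, "ax": 0.7475, "ay": 1.44, "az": 0.749, "claw": 0}, {"x": 0.094, "y": 0.15, "z": -0.048, "ax": 0.7475, "ay": 1.44, "az": 0.749, "claw": 0}, {"x": 0.094, "y": 0.15, "z": -0.048, "ax": 0.7475, "ay": 1.44, "az": 0.749, "claw": 0}, {"x": 0.094, "y": 0.15, "z": -0.048, "ax": 0.7475, "ay": 1.44, "az": 0.749, "claw": 0}, {"x": 0.094, "y": 0.15, "z": -0.048, "ax": 0.7475, "ay": 1.44, "az": 0.749, "claw": 0}])

```text
clock: 18.38
tool_pos: [0.5186, -0.1873, 0.1686]
tcp_rot: [-90.4, 55.1, -96.4]
ft_force: [-1.0, -1.1, -0.8]
opening: 0.043
```

```bash
python3 - <<'E'
from path import *
p0,R0,o=cur(); print(p0,o["tcp_rot"],o["ft_force"],o["clock"])
a=np.radians(84.24); M=np.array([[np.cos(a),np.sin(a)],[-np.sin(a),np.cos(a)]])
c=robot.camera_params("wrist"); im,d=robot.capture("wrist"); cv2.imwrite("pics/end2.png",im); X=cloud(c,d); q=(X[...,:2]-C)@M.T; z=X[...,2]; ok=d>0
print("cam z",c["pose"][2][3],"fwd",np.round(np.array(c["pose"])[:3,2],2))
for n,(z0,z1) in dict(frontwall=(.022,.034),mid=(.045,.07),up=(.07,.1),top=(.1,.13)).items():
    m=ok&(z>z0)&(z<z1)&(q[...,0]>-.02)&(q[...,0]<.15)&(abs(q[...,1])<.06)
    if m.any(): print(n,m.sum(),(np.percentile(q[m],[5,25,50,75,95],axis=0)*1e3).round(0).tolist(),np.median(im[m],0))
for y in (-55,-40,-20,20):
    m=ok&(z>.02)&(z<.034)&(abs(q[...,1]*1e3-y)<5)&(q[...,0]>-.03)&(q[...,0]<.02); print(y,m.sum(),np.median(q[m][:,0])*1e3 if m.any() else None)
E
```

```text
[ 0.51860349 -0.18733795  0.1685952 ] [-90.42904633  55.06413607 -96.39588952] [-1.04475036 -1.131016   -0.81988134] 18.3833
cam z 0.3182933530581218 fwd [ 0.06  0.62 -0.78]
frontwall 956 [[-16.0, -51.0], [1.0, -23.0], [2.0, 18.0], [27.0, 47.0], [133.0, 57.0]] [96. 97. 97.]
mid 1155 [[13.0, -35.0], [18.0, -24.0], [55.0, -10.0], [62.0, 4.0], [87.0, 24.0]] [87. 94. 93.]
up 223 [[11.0, -39.0], [21.0, -29.0], [51.0, -12.0], [62.0, 1.0], [75.0, 11.0]] [108. 117. 117.]
-55 49 0.7230041681698275
-40 54 1.0180401584507335
-20 68 1.8304842411923545
20 55 1.701069488914639
```

```bash
python3 -c "
from rig import robot
print(robot.sign_off())"
```

```text
the job is handed in; nothing more can be done
None
```

The tray is fully home in the chamber, the catch knob faces the raised mark, and the job was handed in at 18.4 s on the robot's clock.

**What I did:** I gripped the handle with the tool tilted 40°, squared the tray to the mouth, and slid it in against the back stop. The wrist force rose to about 36 N there with no further travel. I then let go and backed out, gripped the knob, and turned it about 80°.

**Last checks:**
- **Tray:** its front wall is 0.7 to 1.8 mm inside the chamber face.
- **Knob:** the bar lies within about 1° of the mark direction, so close to 1.571 rad. The wrist camera's depth also showed points where the catch flag should lie, across the tray's front.
- **Jar and beaker:** depth readings show upright surfaces inside the chamber, at the places expected for the jar and the beaker. I judged this from depth numbers only, because my 12 picture views were used up.
- **Bystanders:** the timer, tape roll, dark-capped jar and the pink and yellow cups match the first scene picture. In the top view the arm was blocking some of them.
- **Robot:** it stood clear of everything at hand-in, with force near zero.

**What disagreed or failed:**
- My first try at the knob closed on air above it. Two cameras showed the fingertips about 22 mm behind the reported tool point, not ahead of it as the text says. I went lower and gripped it properly. The handle was therefore probably held nearer its top than planned, but it did not slip.
- One move call was refused for missing keys, and nothing moved.

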